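Tare the conservation bench scale through its shuttered well

ROBOT

A 6-joint arm with a two-finger parallel gripper is mounted at the origin on the work surface. World frame = base frame: x ahead of the robot, y to its left, z up, the work surface at z = 0. Lengths are in mm, angles in rad, forces in N, time in s.
With the tool pointing down it reaches from about 350 to 775 mm from the base axis. Payload 7.3 kg.
Tool frame: the origin (TCP) lies between the finger pads; the fingertips stand 8 mm ahead of it and the grasp point (between the pads) lies 11 mm behind it; y points along the fingers, z is the direction in which the jaws open and shut, and the axes are right-handed (so a half turn about y gives the same grasp; the last joint's range is limited). The gripper opens to 92 mm and grips with 3 to 60 N. Pads are 19 mm wide; open, the fingers measure 130 mm over their backs; the gripper's body (75 mm by 190 mm) begins 47 mm behind the grasp point.
Start: joints at [-1.248, 0.342, 1.524, -0, 1.275, -0.146], TCP at [237.228, -468.37, 197.941] pointing down, gripper open.
Joint ranges: [-2.53, 2.53], [-0.77, 2.02], [0.04, 2.7], [-1, 4.14], [0.28, 2.66], [-3.11, 3.11]. Speed limits (rad/s): [2.57, 2.57, 3.14, 3.14, 3.14, 3.14].

INTERFACE

Orientations are given as [roll, pitch, yaw] about the fixed x, y, z axes, in that order (R = Rz(yaw) Ry(pitch) Rx(roll)).
In Python, from plant import bot, vision, job gives the robot as it stands. The module is installed in compiled form; this text tells all that it offers.
- The arm moves only by the tool arm_command, never from a script. Its argument "deltas" is a list of rows, each a list of 4 numbers: the shift along the tool's x, y, z in m, then the turn about the tool's y in degrees. In form: [[x, y, z, twist], ...]. A call has 1 to 5 rows; each row shifts and turns the commanded pose from where the row before left it, along the tool's axes as they then stand; what a row does not reach is not made up. A row lasts 1/10 s, in which the tool goes at most 50 mm and 8.59 degrees, less where a joint would pass 70% of its speed; a pose out of reach is approached as far as the arm can. A call is refused whole if a number of a shift passes 0.05 or a number of a turn 8.59, either way. A call with a gripper value outside its range is refused whole. "claw" is the closure in counts, from 0 (fully open) to 255 (shut), set as the call begins (left out, the last holds). The fingers move at their own pace and stop on an object; the grip force is fixed at half the most. Time passes only in rows, so rows that do not move let the fingers close. It gives the time, the measured TCP pose, the force and the opening at its end, in the units of the state.
- bot.get_obs(): the state, without advancing time (a new reading comes with each control period).
- vision.capture(name): name is "side" or "top" or "wrist"; returns a dict with "img" (480x640x3 uint8, red, green, blue), "camera_matrix" (3x3 intrinsics, pixels), "world_to_cam" (4x4, takes a point from world to camera coordinates); the wrist camera has in their place "mount" (4x4, takes a point from camera to tool coordinates, whose origin is the TCP and whose axes are the tool frame's). Camera axes: x right, y down, z forward; pixel columns grow to the right and rows downward; lengths in mm; the calibration is good to about 2 mm. A picture is of the moment at which its call begins: read the wrist's pose just before it. There is no depth.
- job.close_job(): hands the job in, once; it reports no verdict.
Trained networks look in a picture, given as the dict that the camera call returned (one of the last four; its "shot" number tells which), for a name from the list of things; names that differ only in an ending like _2 or _b are one class to them, and where a whole thing is asked for, a point or a joint stands for the part that bears it (a point fixed in the world has none). Each returns a list of dicts, best first, with "confidence" (0 to 1); they miss things now and then, are a little off and sometimes report something else, mostly with a low value. They report only what shows in the picture. A call takes as long as a camera call. They do not tell look-alikes from the thing itself.
- vision.find_in(picture, name): "xyz" ([x, y, z] in mm, in the coordinates of the camera as it stood for that picture, good to about 4 mm: the middle of the surface that is visible of it).
- vision.regions_of(picture, name): "mask" (480x640 bool, what is visible of it).
The state is a dict: "time": time; "joint_positions": joint angles; "dq": joint speeds; "tau": joint torques, N m; "tool_pos": TCP position; "tcp_rot": TCP orientation; "contact_force": force on the tool from outside, world axes, zero at the start; "moment": the same for the moment, N m; "grip_width": finger opening in mm.
Only numpy, scipy, OpenCV 4.12 (cv2) and the standard library are available. Lean on these libraries where they do the work, as an engineer would, in place of code of your own. Each camera call takes 0.05 s, during which the arm holds its last target. There are 200 camera calls.

TASK

Zero the bench scale with its empty glass bowl in place: with the fingertips, push the small shutter fully open by its yellow fin, reach down into the well it uncovers and press the sunken orange tare key all the way down, keep it down for two seconds and let it come up, then push the shutter fully closed again. Only touch and push: do not lift or pick up anything or shove the scale along the bench, and leave the bowl on the pan and the things lying around undisturbed.

Things in the scene. Friction and masses are not known exactly. Their poses are not given: they have to be found in the camera images.
- scale: Bench scale standing loose on the bench (about 4 kg, rubber feet): 280 mm along its x, 220 mm along its y. Origin at the centre of its underside, z up, +x from the console side towards the pan side. Console: grey block over local x -140 to -40 mm, full width, its flat top 60 mm above the bench, carrying a small dark display at the -y end and the shuttered well at the +y side. Round steel pan of 156 mm diameter centred at local (50, 0) mm, its top 64 mm above the bench.
- well (a point): Centre of the mouth of the round well in the console top, 60 mm above the bench, at local (-90, 45) mm on the scale. The well is 44 mm in diameter with straight upright walls, 30 mm deep, and lies under the shutter when that is closed.
- key_top (a point): Centre of the flat top of the orange tare key, a round cap of 32 mm diameter standing in the middle of the well. At rest its top is 18 mm below the mouth (42 mm above the bench); it moves straight down.
- tare_key (a joint): How far the tare key is pressed, m: 0 at rest, 0.006 fully down. It is sprung: about 2 N starts it moving, 5 N holds it fully down; it comes back up by itself.
- shutter (a joint): How far the shutter is open, m: 0 fully closed over the well, 0.052 fully open against its stop. It slides along the scale's y axis, opening towards the scale's -y, with about 1.5 N of friction, and stays where it is left. It may start slightly ajar. The whole mouth is uncovered from about 0.046 on.
- fin (a point): Centre of the yellow fin that stands up from the black shutter plate, to be pushed sideways. The plate is 48 x 48 mm, its top 64 mm above the bench, running between two low rails (tops 65 mm above the bench); the fin is 26 mm long along the scale's x, 6 mm thick along its y and stands from 64 to 80 mm above the bench; this point is 72 mm above the bench. The fin is 12 mm off the plate's centre towards the scale's -y, so with the shutter shut it stands at local (-90, 33) mm.
- bowl: Clear glass bowl, 100 mm across the rim, 40 mm high, standing on the scale's pan, rim about 104 mm above the bench; origin at the centre of its underside. Stays there.
- eraser: White block eraser, 45 x 28 x 18 mm, on the bench beside the scale, origin under its centre. Not to be disturbed.
- brush: Flat brush with a handle, 190 mm long, lying on the bench beside the scale, origin under it. Not to be disturbed.
- spatula: Broad flat-bladed metal spatula with a wooden handle, 200 mm long, lying on the bench, origin under it. Not to be disturbed.
- folder_bone: Ivory-coloured bone folder, 150 x 22 x 6 mm, lying on the bench, origin under its centre. Not to be disturbed.
- mouse: Black computer mouse, 105 x 60 x 31 mm, on the bench, origin under its centre. Not to be disturbed.
- paperweight: Brass cylinder, 52 mm diameter, 34 mm high, standing on the bench, origin under its centre. Not to be disturbed.
Mind the look-alikes: they are no part of the job. What is shaped like the bowl but green is not meant.

How it is judged (in metres and radians):
On the way, in this order (a step that is already met when the one before it is completed fails the run):
1. the shutter is pushed open, clear of the well (value of joint shutter above 0.044 m), for 0.2 s.
2. the tare key is down in its well and kept down, by the fingers (value of joint tare_key above 0.0045 m and contact force between the fingers and scale above 1 N), for 1.3 s.
3. the tare key is up again and the shutter pushed closed (value of joint shutter below 0.004 m and value of joint tare_key below 0.0015 m), for 0.2 s.
At the end, for the whole second after the job is handed in: Shutter closed to within 4 mm, tare key back up (within 1.5 mm), scale within 20 mm of where it stood and at rest, the bowl upright and at rest on the pan, every other thing within 20 mm of its start (all of step 3 and distance of each of scale, well, eraser, brush, spatula, folder_bone, mouse, paperweight from where it was at the start of the episode below 0.02 m and linear speed of each of scale, bowl below 0.01 m/s and z of bowl in the frame of scale between 0.055 and 0.075 m and angle between bowl's own z axis and vertical below 0.1 rad); the robot touches nothing.
It fails at once if the scale is lifted, or shoved more than 20 mm (distance of any of scale, well from where it was at the start of the episode above 0.02 m or height (world z) of scale above 0.008 m).
It fails at once if the bowl is lifted, tipped, or moved more than 30 mm (not (z of bowl in the frame of scale above 0.055 m) or not (z of bowl in the frame of scale below 0.075 m) or not (angle between bowl's own z axis and vertical below 0.1 rad) or distance of bowl from where it was at the start of the episode above 0.03 m).
It fails at once if something lying around is picked up or shoved more than 20 mm (distance of any of eraser, brush, spatula, folder_bone, mouse, paperweight from where it was at the start of the episode above 0.02 m).
It also fails if it takes over 54 s, if anything falls off the work surface, if the arm or the gripper's body presses on something with over 40 N, if the wrist force passes 120 N, or if a joint passes its speed limit or range.

## Working session

There is one attempt and no reset: what is moved stays moved. The work goes in short steps, Python scripts to look and compute and a tool call to move; the robot and the scene stay as the last step left them, time stands still between calls to the robot, and variables do not carry over. Pictures are saved under pics/ and viewed, about 8 in all and at most 12, crops included, and the job is handed in when it is done.

Besides the shell and the picture viewer there is one more tool, called after ">>>" in YAML: its name, and indented under it one key for each argument. arm_command: Moves the arm, as the interface text tells. Its arguments: {"type":"object","properties":{"deltas":{"type":"array","items":{"type":"array","items":{"type":"number"}}},"claw":{"type":"number"}},"required":["deltas"]}

```bash
mkdir -p pics
cat > h.py <<'E'
from plant import bot, vision, job
import numpy as np, cv2
def shot(cam,fn=None):
    o=bot.get_obs(); p=vision.capture(cam)
    if fn: cv2.imwrite('pics/'+fn,p['img'][:,:,::-1])
    return o,p
def w(p,xyz):
    T=np.linalg.inv(p['world_to_cam']); return (T@np.r_[xyz,1])[:3]
def ray(p,u,v,z):
    T=np.linalg.inv(p['world_to_cam']); d=T[:3,:3]@np.linalg.inv(p['camera_matrix'])@[u,v,1]
    return T[:3,3]+d*(z-T[2,3])/d[2]
def pix(p,x):
    c=p['world_to_cam']@np.r_[x,1]; q=p['camera_matrix']@c[:3]; return q[:2]/q[2]
E
python3 - <<'E'
from h import *
o,p=shot('top','top1.png'); print(o)
for n in ['scale','well','fin','bowl','eraser','brush','spatula','folder_bone','mouse','paperweight']:
    for d in vision.find_in(p,n)[:3]:
        q=w(p,d['xyz']); print(n,round(d['confidence'],2),q.round(),pix(p,q).round())
o,p=shot('side','side1.png')
for n in ['scale','fin','bowl']:
    for d in vision.find_in(p,n)[:3]:
        q=w(p,d['xyz']); print(n,round(d['confidence'],2),q.round(),pix(p,q).round())
E
```

```text
{'time': 0.0, 'joint_positions': array([-1.24798876e+00,  3.42745758e-01,  1.52500573e+00, -3.67373769e-05,
        1.27538504e+00, -1.46037238e-01]), 'dq': array([ 0.00111268,  0.00048485,  0.00046609,  0.00130514, -0.00103206,
       -0.00089172]), 'tau': array([ 1.82439664e-03, -4.31234944e+01, -2.44215310e+01,  7.18552410e-02,
        5.58847818e-02, -1.23824066e-04]), 'tool_pos': array([ 237.07358137, -467.9267519 ,  197.23697465]), 'tcp_rot': array([-1.57232888e+00,  1.89907809e-04, -2.67273728e+00]), 'contact_force': array([-0.0348528 ,  0.35721367, -0.01263775]), 'moment': array([-0.03750748,  0.00777803, -0.02455673]), 'grip_width': 91.86108299007275}
scale 0.72 [551. -71.  63.] [334. 238.]
well 0.65 [549. -72.  59.] [334. 239.]
fin 0.81 [506. -17.  64.] [312. 255.]
bowl 0.81 [ 629. -110.   83.] [351. 206.]
bowl 0.68 [ 509. -450.    4.] [477. 261.]
bowl 0.6 [731. 111.  19.] [266. 171.]
eraser 0.65 [579.  93.  16.] [271. 228.]
brush 0.88 [ 553. -243.   15.] [399. 241.]
spatula 0.89 [ 507. -449.    3.] [476. 261.]
folder_bone 0.76 [358. 443.   5.] [133. 309.]
mouse 0.85 [618. 474.  31.] [125. 208.]
paperweight 0.93 [ 335. -362.   35.] [447. 327.]
scale 0.63 [538. -41.  62.] [304. 240.]
fin 0.78 [501. -12.  60.] [312. 253.]
bowl 0.94 [738.  99.  24.] [214. 258.]
bowl 0.83 [ 640. -124.   90.] [285. 202.]
bowl 0.4 [ 543. -238.   18.] [332. 208.]
```

Run:
```python
import cv2
a=cv2.imread('pics/top1.png')[150:330,220:420]; a=cv2.resize(a,None,fx=4,fy=4,interpolation=cv2.INTER_CUBIC)[:600]
cv2.imwrite('pics/top1c.png',a)
```

```text
(no output)
```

View pics/top1.png

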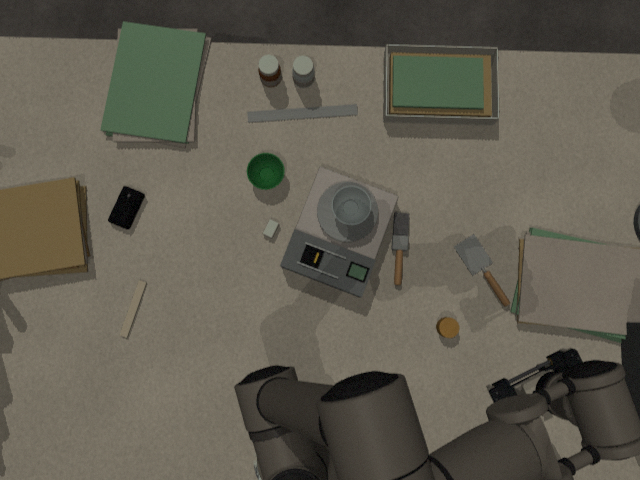

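View pics/top1c.png

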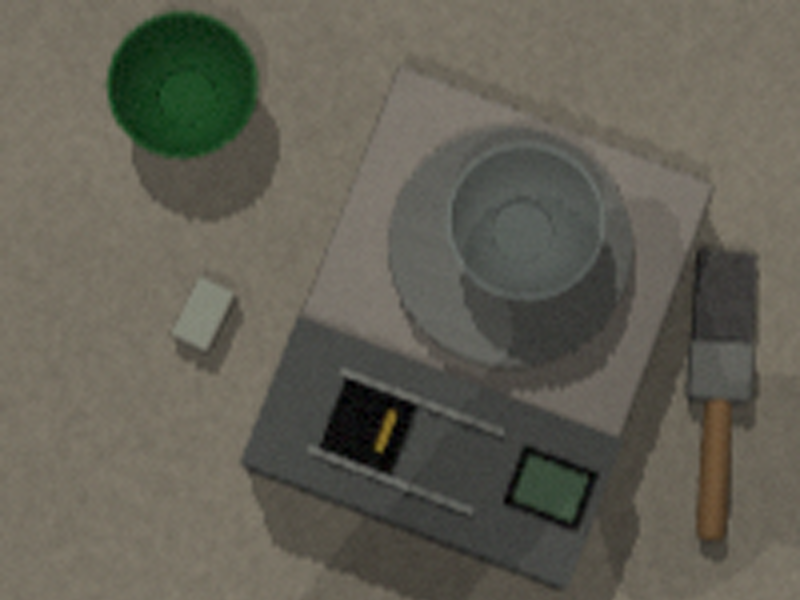

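Top view: the scale is near the middle with the clear bowl on its pan at px (351,206). The look-alike is the green bowl at (266,171), which I'll leave alone. The yellow fin on the black shutter is at about (316,258), the display at (358,271), the eraser at (271,229) and the brush at (400,250). Other small yellow or orange things are the brush handle (399,268) and the brass paperweight (448,327). The fin on the black plate between the rails fits the description.

```bash
cat > pose.py <<'E'
from h import *
from scipy.optimize import least_squares
def fit(p,obs,x0=(540,-65,-.3)):
    def L(s,l): c,n=np.cos(s[2]),np.sin(s[2]); return np.array([s[0]+c*l[0]-n*l[1],s[1]+n*l[0]+c*l[1],l[2]])
    r=least_squares(lambda s:np.concatenate([pix(p,L(s,l))-uv for l,uv in obs]),x0)
    return r.x,r.fun.reshape(-1,2),L
E
python3 - <<'E'
from pose import *
o,p=shot('top')
cr=lambda u,v:np.array([u/4+220-.4,v/4+150-.4])
obs=[((-140,110,60),cr(245,465)),((-140,-110,60),cr(563,588)),((-40,110,60),cr(302,322)),((-40,-110,60),cr(622,437))]
s,r,L=fit(p,obs); print(s.round(3),np.degrees(s[2]),r.round(1).tolist())
f=ray(p,*cr(388,430),74)[:2]-s[:2]; c,n=np.cos(s[2]),np.sin(s[2]); print('fin local',c*f[0]+n*f[1],-n*f[0]+c*f[1])
f=ray(p,*cr(527,218),104)[:2]-s[:2];print('bowl local',c*f[0]+n*f[1],-n*f[0]+c*f[1])
for l in [(-90,45,60),(-90,33,72),(-145,60,0)]: print(l,L(s,l).round())
E
```

```text
[ 5.73157e+02 -8.62470e+01 -3.34000e-01] -19.161653268437696 [[-1.1, -0.0], [1.7, 0.4], [-1.1, -1.1], [0.5, 0.7]]
fin local -87.94019832932082 30.767443541150204
bowl local 62.307457741251966 -3.8381831032440097
(-90, 45, 60) [503. -14.  60.]
(-90, 33, 72) [499. -26.  72.]
(-145, 60, 0) [456.  18.   0.]
```

>>> arm_command:
  deltas:
    - [0, 0, 0, -8.5]
    - [0, 0, 0, -8.5]
    - [0, 0, 0, -8.5]
    - [0, 0, 0, -8.5]
    - [0, 0, 0, -8.5]

```text
time: 1.3
tool_pos: [237.2, -468.4, 198.0]
tcp_rot: [-1.571, -0.0, -1.925]
contact_force: [-0.4, -0.5, -0.6]
grip_width: 91.9
```

>>> arm_command:
  deltas:
    - [0, 0, 0, -1.5]
    - [-0.045, 0, 0.004, 0]
    - [-0.045, 0, 0.004, 0]
    - [-0.045, 0, 0.004, 0]
    - [-0.045, 0, 0.004, 0]

```text
time: 1.8
tool_pos: [311.7, -302.0, 198.0]
tcp_rot: [-1.57, -0.0, -1.909]
contact_force: [1.3, -0.3, 0.3]
grip_width: 92.1
```

>>> arm_command:
  deltas:
    - [-0.045, 0, 0.004, 0]
    - [-0.045, 0, 0.004, 0]
    - [-0.045, 0, 0.004, 0]
    - [-0.045, 0, 0.004, 0]
    - [-0.045, 0, 0.004, 0]

```text
time: 2.3
tool_pos: [404.6, -95.8, 198.2]
tcp_rot: [-1.57, -0.0, -1.908]
contact_force: [1.0, -0.9, 0.5]
grip_width: 91.9
```

>>> arm_command:
  deltas:
    - [-0.045, 0, 0.004, 0]
    - [-0.045, 0, 0.004, 0]
    - [-0.038, 0, 0.003, 0]
    - [0, 0, 0, 0]
    - [0, 0, 0, 0]

```text
time: 2.8
tool_pos: [456.3, 20.4, 197.7]
tcp_rot: [-1.571, -0.001, -1.905]
contact_force: [-0.5, -0.3, 0.2]
grip_width: 91.8
```

```bash
cat >> h.py <<'E'
def wrist(fn=None):
    from scipy.spatial.transform import Rotation as R
    o,p=shot('wrist',fn); T=np.eye(4); T[:3,:3]=R.from_euler('xyz',o['tcp_rot']).as_matrix(); T[:3,3]=o['tool_pos']
    p['world_to_cam']=np.linalg.inv(T@p['mount']); return o,p
E
python3 - <<'E'
from h import *
o,p=wrist('w1.png'); print(o['time'],o['tool_pos'],o['tcp_rot'],o['contact_force'],p['mount'].round(2))
for n in ['fin','well','scale']:
    for d in vision.find_in(p,n)[:2]:
        q=w(p,d['xyz']); print(n,round(d['confidence'],2),q.round(1),pix(p,q).round())
E
```

```text
2.8 [456.29491276  20.35952024 197.73666983] [-1.57111389e+00 -5.15564073e-04 -1.90464937e+00] [-0.51495631 -0.27093556  0.16409559] [[  -0.      0.96    0.27  -69.87]
 [  -0.     -0.27    0.96 -186.64]
 [   1.      0.      0.     -1.62]
 [   0.      0.      0.      1.  ]]
fin 0.98 [500.4 -17.1  65.5] [382. 243.]
fin 0.22 [573.1  90.3  19.4] [417. 100.]
well 0.59 [558.5 -36.6  56.8] [447. 240.]
well 0.55 [497.1 -19.2  59.8] [379. 245.]
scale 0.87 [556.8 -34.2  61.9] [447. 240.]
```

View pics/w1.png

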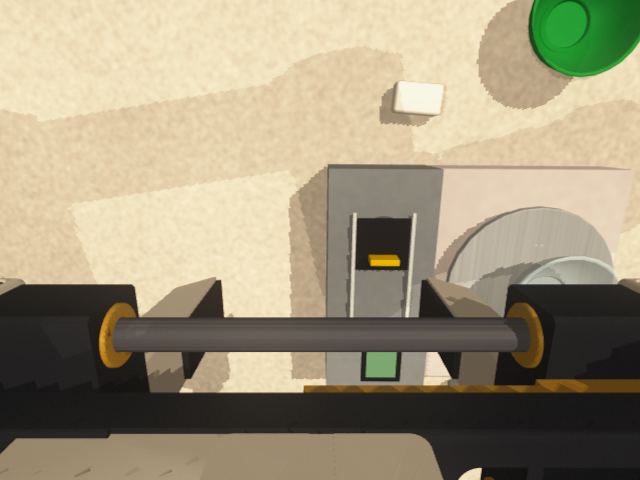

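Run:
```python
from pose import *
o,p=wrist()
im=p['img']; cv2.imwrite('pics/w1c.png',cv2.resize(im[155:305,315:455],None,fx=4,fy=4,interpolation=cv2.INTER_NEAREST)[:,:,::-1])
obs=[((-140,110,60),(329,168)),((-40,110,60),(441,168)),((-140,-65,60),(328,371))]
for ob in (obs[:2],):
    s,r,L=fit(p,ob,(573,-86,-.334)); print(s.round(3),r.round(1).tolist())
m=vision.regions_of(p,'fin')[0]['mask']; v,u=np.nonzero(m); print('mask',u.min(),u.max(),v.min(),v.max())
c,n=np.cos(s[2]),np.sin(s[2])
for uv,z in [((370,256),80),((400,256),80),((385,256),64),((385,261),80),((385,266),80),((383,218),64)]:
    f=ray(p,*uv,z)[:2]-s[:2]; print(uv,z,(c*f[0]+n*f[1]).round(1),(-n*f[0]+c*f[1]).round(1))
```

```text
[ 5.70631e+02 -8.99790e+01 -3.38000e-01] [[-1.6, -0.0], [1.6, 0.1]]
mask 355 409 216 266
(370, 256) 80 -102.9 36.4
(400, 256) 80 -76.8 36.4
(385, 256) 64 -86.9 31.2
(385, 261) 80 -89.6 31.8
(385, 266) 80 -89.4 27.2
(383, 218) 64 -90.4 66.7
```

View pics/w1c.png

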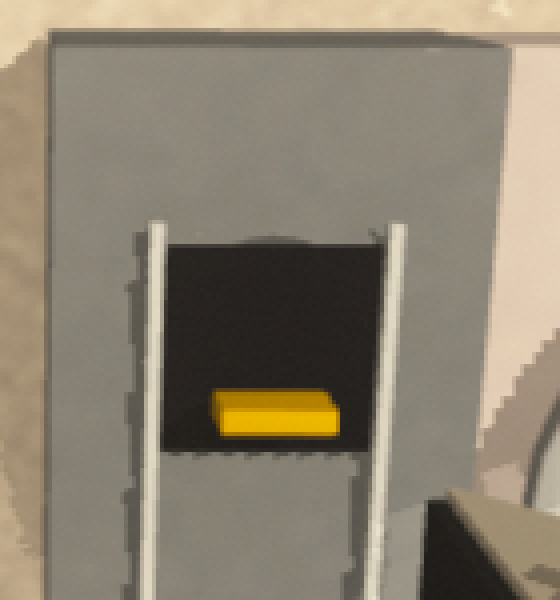

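Run:
```python
from pose import *
o,p=wrist()
obs=[((-140,110,60),(327.5,166.5)),((-40,110,60),(442.5,167)),((-103,66,60),(0,0))][:2]
s,r,L=fit(p,obs,(573,-86,-.334)); print(s.round(3),r.round(1).tolist())
c,n=np.cos(s[2]),np.sin(s[2])
for uv,z in [((370,257),80),((399.5,257),80),((385,263.7),80),((384,252.5),64),((354,213),65),((414,213),65),((384,267.5),64),((384,216.2),64),((327,290),60)]:
    f=ray(p,*uv,z)[:2]-s[:2]; t=o['tool_pos'][:2]-ray(p,*uv,z)[:2];print(uv,z,'loc',(c*f[0]+n*f[1]).round(1),(-n*f[0]+c*f[1]).round(1),'rel tool z,-x',-(c*t[0]+n*t[1]).round(1),-(-n*t[0]+c*t[1]).round(1), ray(p,*uv,z).round(1))
```

```text
[ 5.7071e+02 -8.8950e+01 -3.4100e-01] [[-0.2, -0.0], [0.2, 0.0]]
(370, 257) 80 loc -102.6 34.3 rel tool z,-x 41.3 -29.0 [485.5 -22.4  80. ]
(399.5, 257) 80 loc -76.9 34.4 rel tool z,-x 67.0 -28.9 [509.7 -30.8  80. ]
(385, 263.7) 80 loc -89.2 28.2 rel tool z,-x 54.7 -35.1 [496.  -32.6  80. ]
(384, 252.5) 64 loc -87.7 33.4 rel tool z,-x 56.2 -29.9 [499.2 -28.1  64. ]
(354, 213) 65 loc -116.2 70.1 rel tool z,-x 27.7 6.8 [484.6  16.   65. ]
(414, 213) 65 loc -63.2 70.4 rel tool z,-x 80.7 7.0 [534.6  -1.5  65. ]
(384, 267.5) 64 loc -87.0 19.0 rel tool z,-x 56.9 -44.4 [495.1 -42.   64. ]
(384, 216.2) 64 loc -89.4 67.2 rel tool z,-x 54.5 3.8 [508.9   4.2  64. ]
(327, 290) 60 loc -139.3 -5.3 rel tool z,-x 4.6 -68.6 [437.7 -47.4  60. ]
```

The shutter is about 2 mm ajar, with the fin centred at local (-90, 31). I'll use the finger on the tool's +z side, which lines up with the fin in x, and descend to a tip height of about 70 mm on its +y side.

>>> arm_command:
  deltas:
    - [0, 0.035, -0.001, 0]
    - [0, 0.035, 0, 0]
    - [0, 0.035, 0, 0]
    - [0, 0.015, 0, 0]
    - [0, 0, 0, 0]

```text
time: 3.65
tool_pos: [453.8, 19.8, 76.0]
tcp_rot: [-1.575, -0.001, -1.906]
contact_force: [0.1, -0.3, 0.5]
grip_width: 92.0
```

>>> arm_command:
  deltas:
    - [0.008, 0, 0, 0]
    - [0.008, 0, 0, 0]
    - [0.005, 0, 0, 0]
    - [0.005, 0, 0, 0]
    - [0, 0, 0, 0]

```text
time: 4.15
tool_pos: [447.0, -5.2, 78.4]
tcp_rot: [-1.57, -0.0, -1.906]
contact_force: [1.2, 0.3, 0.1]
grip_width: 91.7
```

Run:
```python
from h import *
o,p=wrist('w2.png'); print(o['time'],o['tool_pos'],o['contact_force'])
```

```text
4.15 [446.99311091  -5.22415743  78.41387301] [1.15247101 0.33216022 0.10786756]
```

View pics/w2.png

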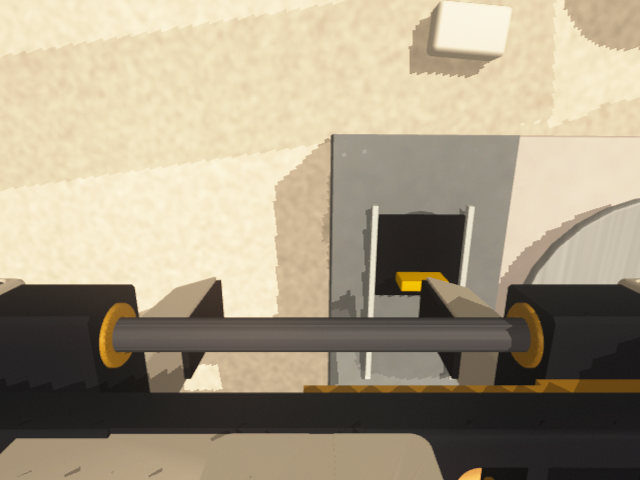

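Run:
```python
from h import *
o,p=wrist()
T=np.linalg.inv(p['world_to_cam'])@np.linalg.inv(p['mount'])
for t in [(-9.5,8,46),(9.5,8,46),(-9.5,8,65),(-9.5,-40,46),(9.5,-40,46),(-9.5,-40,65)]:
    q=(T@np.r_[t,1])[:3]; print(t,q.round(),pix(p,q).round())
for uv in [(397,272),(399,281),(399,291)]:
    for z in (64,80):
        q=ray(p,*uv,z); print(uv,z,(np.linalg.inv(T)@np.r_[q,1])[:3].round(1))
```

```text
(-9.5, 8, 46) [494. -11.  70.] [407. 252.]
(9.5, 8, 46) [487. -29.  70.] [405. 284.]
(-9.5, 8, 65) [512. -17.  70.] [441. 252.]
(-9.5, -40, 46) [494. -11. 118.] [432. 285.]
(9.5, -40, 46) [487. -29. 118.] [429. 325.]
(-9.5, -40, 65) [512. -17. 118.] [477. 285.]
(397, 272) 64 [ 4.6 14.3 42.6]
(397, 272) 80 [-1.3 -1.7 39.1]
(399, 281) 64 [10.2 14.3 44.1]
(399, 281) 80 [ 3.8 -1.7 40.4]
(399, 291) 64 [16.5 14.3 44.4]
(399, 291) 80 [ 9.6 -1.7 40.8]
```

Run:
```python
from h import *
o,p=shot('side')
T=np.array(o['tool_pos']); print(pix(p,T))
a=p['img'][150:300,220:420]; a=cv2.resize(a,None,fx=3,fy=3,interpolation=cv2.INTER_CUBIC)
o,q=wrist(); b=cv2.resize(q['img'][240:400,390:520],None,fx=2.8,fy=2.8,interpolation=cv2.INTER_CUBIC)[:450]
b=cv2.convertScaleAbs(b,alpha=1.6,beta=25); a=cv2.convertScaleAbs(a,alpha=1.5,beta=20)
im=np.zeros((450+0,600,3),np.uint8); im=a
b=cv2.copyMakeBorder(b,0,0,0,0,cv2.BORDER_CONSTANT); b=cv2.resize(b,(200,246))
c=np.zeros((450,200,3),np.uint8); c[:246]=b
cv2.imwrite('pics/s2.png',np.hstack([im,c])[:,:,::-1])
```

```text
[329.54384659 257.04166667]
```

View pics/s2.png

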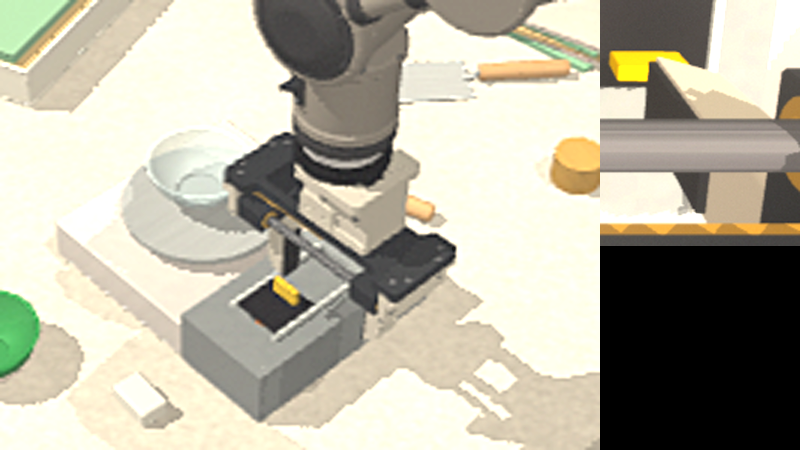

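Run:
```python
from h import *
o,q=wrist(); T=np.linalg.inv(q['world_to_cam'])@np.linalg.inv(q['mount'])
o,p=shot('side')
for z in (46,65,-46,-65):
  for y in (8,-22,-60): 
    for x in (-9.5,9.5): print((x,y,z),((pix(p,(T@[x,y,z,1])[:3])-[220,150])*3).round())
a=p['img'][205:275,290:360]; a=cv2.resize(a,None,fx=8,fy=8,interpolation=cv2.INTER_NEAREST); cv2.imwrite('pics/s3.png',cv2.convertScaleAbs(a,alpha=1.8,beta=25)[:,:,::-1])
print(np.linalg.inv(p['world_to_cam'])[:3,3])
```

```text
(-9.5, 8, 46) [282. 304.]
(9.5, 8, 46) [298. 293.]
(-9.5, -22, 46) [283. 281.]
(9.5, -22, 46) [299. 270.]
(-9.5, -60, 46) [285. 249.]
(9.5, -60, 46) [301. 238.]
(-9.5, 8, 65) [267. 293.]
(9.5, 8, 65) [282. 282.]
(-9.5, -22, 65) [268. 269.]
(9.5, -22, 65) [284. 258.]
(-9.5, -60, 65) [269. 238.]
(9.5, -60, 65) [285. 227.]
(-9.5, 8, -46) [360. 364.]
(9.5, 8, -46) [375. 352.]
(-9.5, -22, -46) [362. 340.]
(9.5, -22, -46) [378. 328.]
(-9.5, -60, -46) [365. 309.]
(9.5, -60, -46) [381. 297.]
(-9.5, 8, -65) [376. 376.]
(9.5, 8, -65) [392. 364.]
(-9.5, -22, -65) [379. 353.]
(9.5, -22, -65) [395. 341.]
(-9.5, -60, -65) [383. 322.]
(9.5, -60, -65) [399. 310.]
[ 138.08241037  783.91062004 1019.19551813]
```

View pics/s3.png

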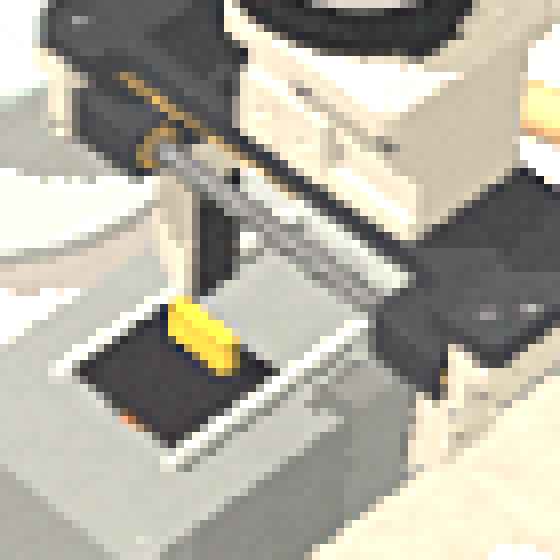

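The fin has not moved, and both cameras show the open fingertips about 22–27 mm above where the stated 8 mm puts them. They are still above the fin. I'll back off and probe the bare console top gently to measure the real tip height.

>>> arm_command:
  deltas:
    - [-0.02, 0, 0, 0]
    - [-0.02, 0, 0, 0]
    - [-0.012, 0, 0, 0]
    - [0, 0.009, -0.001, 0]
    - [0, 0.009, 0, 0]

```text
time: 4.95
tool_pos: [462.6, 45.0, 59.1]
tcp_rot: [-1.571, -0.0, -1.904]
contact_force: [-1.0, 1.0, -0.3]
grip_width: 91.5
```

>>> arm_command:
  deltas:
    - [0, 0.003, 0, 0]
    - [0, 0.003, 0, 0]
    - [0, 0, 0, 0]
    - [0, 0, 0, 0]

```text
time: 5.35
tool_pos: [463.1, 44.6, 53.9]
tcp_rot: [-1.571, -0.0, -1.905]
contact_force: [0.1, 0.5, -0.3]
grip_width: 91.8
```

Run:
```python
from h import *
o,p=shot('side'); print(o['tool_pos'],o['contact_force'])
a=p['img'][205:275,280:350]; a=cv2.resize(a,None,fx=8,fy=8,interpolation=cv2.INTER_NEAREST); cv2.imwrite('pics/s4.png',cv2.convertScaleAbs(a,alpha=1.8,beta=25)[:,:,::-1])
o,q=wrist(); T=np.linalg.inv(q['world_to_cam'])@np.linalg.inv(q['mount'])
for z in (46,65):
  for y in (8,-10,-25): 
    for x in (-9.5,9.5): print((x,y,z),((pix(p,(T@[x,y,z,1])[:3])-[280,205])*8).round())
```

```text
[463.07222776  44.63332972  53.93446475] [ 0.10867476  0.45300882 -0.25856444]
(-9.5, 8, 46) [159. 503.]
(9.5, 8, 46) [201. 473.]
(-9.5, -10, 46) [159. 467.]
(9.5, -10, 46) [202. 436.]
(-9.5, -25, 46) [160. 436.]
(9.5, -25, 46) [203. 405.]
(-9.5, 8, 65) [119. 471.]
(9.5, 8, 65) [161. 441.]
(-9.5, -10, 65) [119. 434.]
(9.5, -10, 65) [161. 404.]
(-9.5, -25, 65) [119. 403.]
(9.5, -25, 65) [162. 373.]
```

View pics/s4.png

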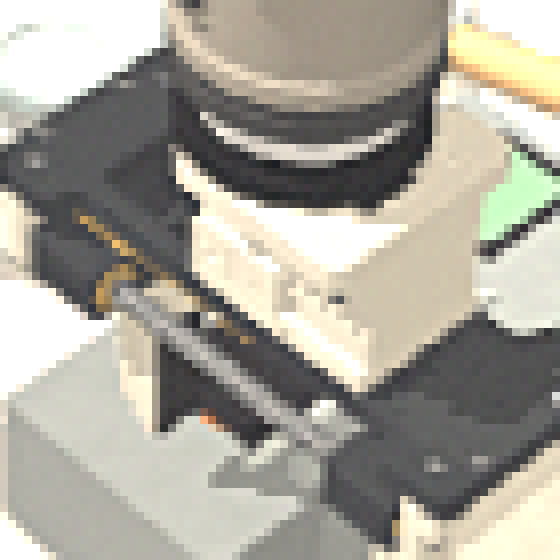

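The side view shows the tip corners at about (160,433) and (120,400). That puts the fingertips about 26 mm above the reported TCP, so tip z = TCP z + 26. I'll go to a tip height of about 71 mm and push.

>>> arm_command:
  deltas:
    - [0.014, 0, 0, 0]
    - [0.014, 0, 0, 0]
    - [0, 0.006, 0, 0]
    - [0, 0.004, 0, 0]
    - [0, 0, 0, 0]

```text
time: 5.95
tool_pos: [453.4, 18.6, 43.3]
tcp_rot: [-1.572, -0.0, -1.905]
contact_force: [0.5, 1.3, -0.7]
grip_width: 91.6
```

>>> arm_command:
  deltas:
    - [0.01, 0, 0, 0]
    - [0.01, 0, 0, 0]
    - [0.005, 0, 0, 0]
    - [0.005, 0, 0, 0]
    - [0, 0, 0, 0]

```text
time: 6.45
tool_pos: [443.8, -10.5, 44.0]
tcp_rot: [-1.571, -0.0, -1.906]
contact_force: [0.5, -0.2, -0.4]
grip_width: 91.7
```

Run:
```python
from h import *
o,p=wrist('w5.png'); print(o['time'],o['tool_pos'],o['contact_force'])
T=np.linalg.inv(p['world_to_cam'])@np.linalg.inv(p['mount'])
h=cv2.cvtColor(p['img'],cv2.COLOR_RGB2HSV); m=cv2.inRange(h,(18,150,80),(32,255,255)); m[350:]=0; m[:, :330]=0; m[:,470:]=0
v,u=np.nonzero(m); print(len(v),u.min(),u.max(),v.min(),v.max())
for z in (64,80): print((np.linalg.inv(T)@np.r_[ray(p,u.min(),v.min(),z),1])[:3].round(1))
cv2.imwrite('pics/w5c.png',cv2.resize(p['img'][150:400,330:530],None,fx=2.4,fy=2.4)[:,:,::-1])
```

```text
6.45 [443.80357684 -10.51867082  43.97185178] [ 0.49610883 -0.16706248 -0.3515029 ]
30 411 418 314 317
[ 14.1 -20.   43.2]
[  6.  -36.   38.9]
```

View pics/w5c.png

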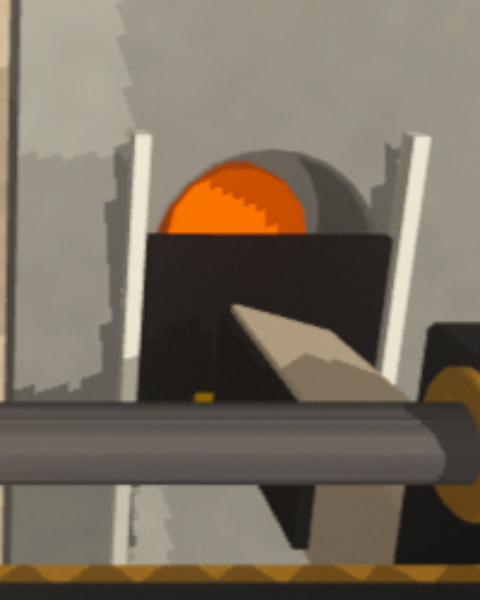

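The crop shows the shutter moving: the orange key is appearing at (235,200) and the finger is behind the fin. I'll keep pushing.

>>> arm_command:
  deltas:
    - [0.009, 0, 0, 0]
    - [0.009, 0, 0, 0]
    - [0.009, 0, 0, 0]
    - [0.005, 0, 0, 0]
    - [0, 0, 0, 0]

```text
time: 7.0
tool_pos: [433.3, -41.0, 43.9]
tcp_rot: [-1.571, -0.0, -1.906]
contact_force: [0.7, -0.2, 0.3]
grip_width: 92.0
```

>>> arm_command:
  deltas:
    - [0.002, 0, 0, 0]
    - [0.002, 0, 0, 0]
    - [0, 0, 0, 0]

```text
time: 7.3
tool_pos: [432.4, -43.5, 43.9]
tcp_rot: [-1.571, 0.0, -1.905]
contact_force: [-0.1, 2.9, 0.1]
grip_width: 91.9
```

>>> arm_command:
  deltas:
    - [0.0015, 0, 0, 0]
    - [0.0015, 0, 0, 0]
    - [0, 0, 0, 0]
    - [0, 0, 0, 0]

```text
time: 7.7
tool_pos: [432.0, -44.6, 43.9]
tcp_rot: [-1.57, 0.003, -1.904]
contact_force: [5.8, 14.7, -0.2]
grip_width: 91.6
```

Run:
```python
from h import *
o,p=wrist('w6.png'); print(o['time'],o['tool_pos'],o['contact_force'])
T=np.linalg.inv(p['world_to_cam'])@np.linalg.inv(p['mount'])
h=cv2.cvtColor(p['img'],cv2.COLOR_RGB2HSV); m=cv2.inRange(h,(5,150,80),(17,255,255)); m[300:]=0
n,l,st,ce=cv2.connectedComponentsWithStats(m); i=1+st[1:,4].argmax(); print(st[i])
x,y,ww,hh,_=st[i]
for uv in [(x,y+hh/2),(x+ww,y+hh/2),(x+ww/2,y),(x+ww/2,y+hh)]: print(uv,(np.linalg.inv(T)@np.r_[ray(p,*uv,42),1])[:3].round(1))
cv2.imwrite('pics/w6c.png',cv2.resize(p['img'][100:350,330:530],None,fx=2.4,fy=2.4)[:,:,::-1])
```

```text
7.7 [432.02500087 -44.56600121  43.91086187] [ 5.79009833 14.69437813 -0.21326055]
[ 399  150   65   62 3158]
(np.int32(399), np.float64(181.0)) [-49.1   2.1  38.2]
(np.int32(464), np.float64(181.0)) [-49.1   2.1  71.3]
(np.float64(431.5), np.int32(150)) [-64.5   2.1  53.5]
(np.float64(431.5), np.int32(212)) [-33.1   2.   56. ]
```

View pics/w6c.png

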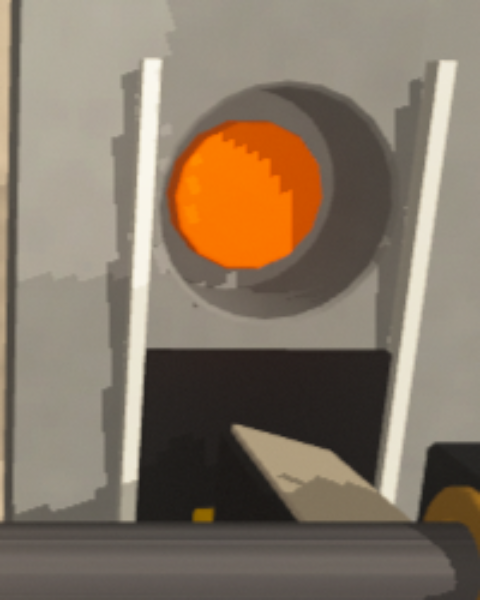

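Step 1 is done. The shutter is against its stop, with 15.8 N felt, and the whole mouth is uncovered. The crop shows the key centred at (248,195), which is tool offset (-49, 54.8). Next I'll move over the well and go down.

>>> arm_command:
  deltas:
    - [-0.01, 0, 0, 0]
    - [-0.015, 0, 0, 0]
    - [-0.015, 0, -0.0005, 0]
    - [-0.0105, 0, 0, 0]
    - [0, 0, 0, 0]

```text
time: 8.25
tool_pos: [447.6, 2.0, 43.9]
tcp_rot: [-1.571, -0.0, -1.903]
contact_force: [-0.7, -0.4, -0.3]
grip_width: 91.8
```

>>> arm_command:
  deltas:
    - [0, 0.008, 0, 0]
    - [0, 0.008, 0, 0]
    - [0, 0.004, 0, 0]
    - [0, 0, 0, 0]
    - [0, 0, 0, 0]

```text
time: 8.75
tool_pos: [447.2, 0.9, 23.7]
tcp_rot: [-1.571, -0.0, -1.905]
contact_force: [-0.2, -0.4, 0.1]
grip_width: 92.3
```

Run:
```python
from h import *
o,p=wrist('w7.png'); print(o['time'],o['tool_pos'],o['contact_force'])
cv2.imwrite('pics/w7c.png',cv2.resize(p['img'][180:430,330:530],None,fx=2.4,fy=2.4)[:,:,::-1])
```

```text
8.75 [447.20028937   0.94189795  23.71649588] [-0.18968511 -0.38583597  0.06662592]
```

View pics/w7c.png

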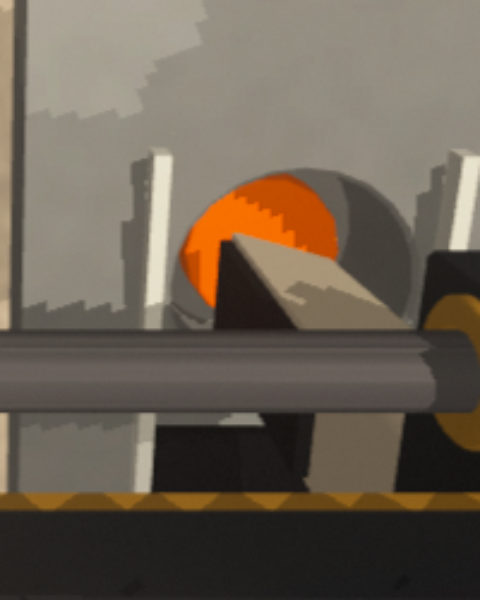

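The finger is in the well over the key with no side contact, at (235,240) in the crop. I'll press down in small steps.

>>> arm_command:
  deltas:
    - [0, 0.003, 0, 0]
    - [0, 0.003, 0, 0]
    - [0, 0, 0, 0]
    - [0, 0, 0, 0]

```text
time: 9.2
tool_pos: [447.2, 1.2, 17.8]
tcp_rot: [-1.571, -0.0, -1.905]
contact_force: [0.9, 0.3, 0.4]
grip_width: 91.9
```

>>> arm_command:
  deltas:
    - [0, 0.002, 0, 0]
    - [0, 0.002, 0, 0]
    - [0, 0, 0, 0]
    - [0, 0, 0, 0]

```text
time: 9.6
tool_pos: [447.2, 1.2, 13.8]
tcp_rot: [-1.571, -0.0, -1.905]
contact_force: [0.1, -0.7, -0.3]
grip_width: 91.8
```

>>> arm_command:
  deltas:
    - [0, 0.002, 0, 0]
    - [0, 0, 0, 0]
    - [0, 0, 0, 0]

```text
time: 9.9
tool_pos: [447.5, 1.2, 12.0]
tcp_rot: [-1.57, -0.0, -1.905]
contact_force: [-1.0, -0.3, 2.4]
grip_width: 91.6
```

>>> arm_command:
  deltas:
    - [0, 0.002, 0, 0]
    - [0, 0, 0, 0]
    - [0, 0, 0, 0]

```text
time: 10.2
tool_pos: [447.4, 1.2, 10.0]
tcp_rot: [-1.57, -0.0, -1.905]
contact_force: [0.2, -0.2, 4.2]
grip_width: 91.9
```

>>> arm_command:
  deltas:
    - [0, 0.002, 0, 0]
    - [0, 0, 0, 0]
    - [0, 0, 0, 0]

```text
time: 10.5
tool_pos: [447.5, 1.2, 7.9]
tcp_rot: [-1.57, -0.0, -1.905]
contact_force: [0.0, -0.5, 4.0]
grip_width: 92.1
```

>>> arm_command:
  deltas:
    - [0, 0.0015, 0, 0]
    - [0, 0, 0, 0]
    - [0, 0, 0, 0]

```text
time: 10.8
tool_pos: [447.6, 1.1, 7.2]
tcp_rot: [-1.57, 0.0, -1.905]
contact_force: [-4.5, 1.6, 13.4]
grip_width: 91.9
```

The key has bottomed out at 13.4 N, above the 5 N that holds it. I'll hold for 2.5 s and then come up.

>>> arm_command:
  deltas:
    - [0, 0, 0, 0]
    - [0, 0, 0, 0]
    - [0, 0, 0, 0]
    - [0, 0, 0, 0]
    - [0, 0, 0, 0]

```text
time: 11.3
tool_pos: [447.6, 1.2, 7.1]
tcp_rot: [-1.57, 0.0, -1.905]
contact_force: [-2.8, 0.4, 12.8]
grip_width: 91.5
```

>>> arm_command:
  deltas:
    - [0, 0, 0, 0]
    - [0, 0, 0, 0]
    - [0, 0, 0, 0]
    - [0, 0, 0, 0]
    - [0, 0, 0, 0]

```text
time: 11.8
tool_pos: [447.6, 1.2, 7.2]
tcp_rot: [-1.57, 0.0, -1.905]
contact_force: [-3.2, 0.2, 13.2]
grip_width: 91.7
```

>>> arm_command:
  deltas:
    - [0, 0, 0, 0]
    - [0, 0, 0, 0]
    - [0, 0, 0, 0]
    - [0, 0, 0, 0]
    - [0, 0, 0, 0]

```text
time: 12.3
tool_pos: [447.5, 1.1, 7.1]
tcp_rot: [-1.57, 0.0, -1.905]
contact_force: [-3.2, 0.3, 12.8]
grip_width: 91.5
```

>>> arm_command:
  deltas:
    - [0, 0, 0, 0]
    - [0, 0, 0, 0]
    - [0, 0, 0, 0]
    - [0, 0, 0, 0]
    - [0, 0, 0, 0]

```text
time: 12.8
tool_pos: [447.6, 1.2, 7.2]
tcp_rot: [-1.57, 0.0, -1.905]
contact_force: [-4.2, 1.1, 13.5]
grip_width: 91.5
```

>>> arm_command:
  deltas:
    - [0, 0, 0, 0]
    - [0, 0, 0, 0]
    - [0, 0, 0, 0]
    - [0, 0, 0, 0]
    - [0, 0, 0, 0]

```text
time: 13.3
tool_pos: [447.6, 1.2, 7.1]
tcp_rot: [-1.57, 0.0, -1.905]
contact_force: [-3.1, 1.3, 12.3]
grip_width: 91.3
```

>>> arm_command:
  deltas:
    - [0, -0.005, 0, 0]
    - [0, -0.01, 0, 0]
    - [0, -0.015, 0, 0]
    - [0, -0.015, 0, 0]
    - [0, -0.015, 0, 0]

```text
time: 13.8
tool_pos: [446.8, 1.3, 67.0]
tcp_rot: [-1.572, -0.0, -1.905]
contact_force: [0.4, -0.3, -0.4]
grip_width: 91.9
```

>>> arm_command:
  deltas:
    - [0.02, 0, 0, 0]
    - [0.025, 0, 0, 0]
    - [0.025, 0, 0, 0]
    - [0.017, 0, 0, 0]
    - [0, 0, 0, 0]

```text
time: 14.3
tool_pos: [418.1, -82.3, 66.5]
tcp_rot: [-1.571, -0.0, -1.907]
contact_force: [0.0, 0.8, -0.1]
grip_width: 91.9
```

>>> arm_command:
  deltas:
    - [0, 0.012, 0, 0]
    - [0, 0.01, 0, 0]
    - [0, 0.002, 0, 0]
    - [0, 0, 0, 0]
    - [0, 0, 0, 0]

```text
time: 14.8
tool_pos: [419.0, -80.7, 42.6]
tcp_rot: [-1.571, -0.0, -1.904]
contact_force: [-0.6, -1.0, 0.2]
grip_width: 91.6
```

Run:
```python
from h import *
o,p=wrist('w8.png'); print(o['time'],o['tool_pos'],o['contact_force'])
a=cv2.resize(p['img'][60:310,330:530],None,fx=1.8,fy=1.8)
o,p=shot('side'); b=cv2.resize(p['img'][195:285,270:360],(450,450),interpolation=cv2.INTER_CUBIC); b=cv2.convertScaleAbs(b,alpha=1.5,beta=20)
cv2.imwrite('pics/w8c.png',np.hstack([a,b[:450]])[:,:,::-1])
```

```text
14.8 [418.96642892 -80.74561034  42.55022574] [-0.62067934 -0.96977803  0.19755488]
```

View pics/w8c.png

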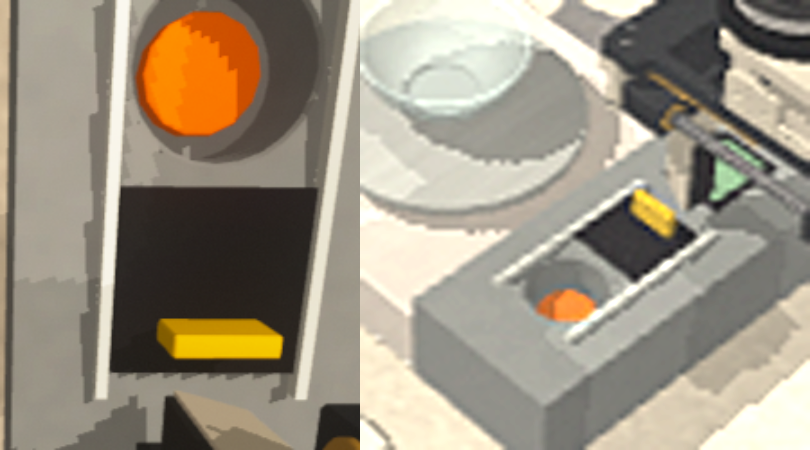

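The image shows the finger on the fin's -y side, the key back up and the bowl in place. Now I'll push the shutter closed, about 65 mm of travel.

>>> arm_command:
  deltas:
    - [-0.008, 0, 0, 0]
    - [-0.008, 0, 0, 0]
    - [-0.01, 0, 0, 0]
    - [-0.01, 0, 0, 0]
    - [-0.01, 0, 0, 0]

```text
time: 15.4
tool_pos: [434.5, -36.7, 42.6]
tcp_rot: [-1.57, -0.0, -1.905]
contact_force: [1.2, -2.9, -0.6]
grip_width: 91.7
```

>>> arm_command:
  deltas:
    - [-0.01, 0, 0, 0]
    - [-0.005, 0, 0, 0]
    - [0, 0, 0, 0]
    - [0, 0, 0, 0]

```text
time: 15.8
tool_pos: [438.3, -23.0, 42.2]
tcp_rot: [-1.572, -0.0, -1.904]
contact_force: [0.6, -0.8, 0.3]
grip_width: 92.1
```

>>> arm_command:
  deltas:
    - [-0.0015, 0, 0, 0]
    - [-0.0015, 0, 0, 0]
    - [0, 0, 0, 0]
    - [0, 0, 0, 0]

```text
time: 16.2
tool_pos: [439.4, -20.8, 42.3]
tcp_rot: [-1.571, -0.0, -1.905]
contact_force: [-1.8, -3.2, -0.4]
grip_width: 92.2
```

>>> arm_command:
  deltas:
    - [-0.0015, 0, 0, 0]
    - [0, 0, 0, 0]
    - [0, 0, 0, 0]

```text
time: 16.5
tool_pos: [439.4, -20.5, 42.3]
tcp_rot: [-1.572, -0.002, -1.906]
contact_force: [-3.8, -11.6, 1.5]
grip_width: 92.1
```

>>> arm_command:
  deltas:
    - [-0.0015, 0, 0, 0]
    - [0, 0, 0, 0]
    - [0, 0, 0, 0]

```text
time: 16.8
tool_pos: [439.7, -20.0, 42.4]
tcp_rot: [-1.572, -0.004, -1.906]
contact_force: [-7.2, -15.9, 1.8]
grip_width: 91.7
```

The shutter is against its closed stop, with 17 N felt. I'll back off, rise clear and check numerically.

>>> arm_command:
  deltas:
    - [0.006, 0, 0, 0]
    - [0.008, 0, 0, 0]
    - [0, -0.02, 0, 0]
    - [0, -0.04, 0, 0]
    - [0, -0.04, 0, 0]

```text
time: 17.3
tool_pos: [435.6, -30.8, 143.3]
tcp_rot: [-1.572, 0.0, -1.905]
contact_force: [0.5, -0.6, 0.1]
grip_width: 91.9
```

>>> arm_command:
  deltas:
    - [-0.03, -0.03, 0, 0]
    - [-0.03, -0.025, 0, 0]
    - [0, 0, 0, 0]
    - [0, 0, 0, 0]
    - [0, 0, 0, 0]

```text
time: 17.8
tool_pos: [454.9, 25.3, 196.3]
tcp_rot: [-1.573, -0.001, -1.905]
contact_force: [0.3, -0.6, -0.3]
grip_width: 91.6
```

Run:
```python
from h import *
o,p=wrist('w9.png'); print(o['time'],o['tool_pos'],o['contact_force'])
s=(570.71,-88.95,-.341); c,n=np.cos(s[2]),np.sin(s[2])
loc=lambda q:np.array([c*(q[0]-s[0])+n*(q[1]-s[1]),-n*(q[0]-s[0])+c*(q[1]-s[1])]).round(1)
h=cv2.cvtColor(p['img'],cv2.COLOR_RGB2HSV)
def L(l,z): return np.array([s[0]+c*l[0]-n*l[1],s[1]+n*l[0]+c*l[1],z])
u0,v0=pix(p,L((-90,45),64)).astype(int); sl=np.s_[v0-60:v0+60,u0-50:u0+50]
y=np.zeros((480,640),np.uint8); y[sl]=cv2.inRange(h,(18,150,60),(34,255,255))[sl]; v,u=np.nonzero(y)
print('fin px',u.min(),u.max(),v.min(),v.max(),'base +y',loc(ray(p,u.mean(),v.min(),64)),'top -y',loc(ray(p,u.mean(),v.max()+1,80)))
og=cv2.inRange(h,(4,150,60),(16,255,255))[sl]; print('orange',np.count_nonzero(og))
b=cv2.inRange(h,(0,0,0),(179,255,50))[v0-70:v0+50,u0-15]; print('plate',loc(ray(p,u0-15,v0-70+np.nonzero(b)[0].min(),64)),loc(ray(p,u0-15,v0-70+np.nonzero(b)[0].max(),64)))
old=cv2.imread('pics/top1.png')[:,:,::-1]; o,t=shot('top','top2.png')
for nme in ['scale','fin','bowl','eraser','brush','spatula','folder_bone','mouse','paperweight']:
    print(nme,[w(t,d['xyz']).round().tolist()+[round(d['confidence'],2)] for d in vision.find_in(t,nme)[:2]])
```

```text
17.8 [454.88225285  25.30855796 196.25642215] [ 0.34591579 -0.5949142  -0.30905543]
fin px 372 404 257 268 base +y [-88.2  35.5] top -y [-90.6  29.7]
orange 0
plate [-104.8   68.8] [-102.8   21.8]
scale [[574.0, -99.0, 61.0, 0.59]]
fin []
bowl [[631.0, -111.0, 84.0, 0.98], [734.0, 113.0, 18.0, 0.65]]
eraser [[594.0, 91.0, 16.0, 0.59]]
brush []
spatula [[509.0, -447.0, 3.0, 0.91]]
folder_bone [[359.0, 443.0, 5.0, 0.7]]
mouse [[616.0, 474.0, 32.0, 0.71]]
paperweight [[335.0, -360.0, 36.0, 0.58]]
```

Run:
```python
from h import *
o,p=wrist()
for nme in ['eraser','bowl']: print(nme,[w(p,d['xyz']).round().tolist()+[round(d['confidence'],2)] for d in vision.find_in(p,nme)[:2]])
s=(570.71,-88.95,-.341); c,n=np.cos(s[2]),np.sin(s[2])
print('corner pred',[pix(p,[s[0]+c*x-n*110,s[1]+n*x+c*110,60]).round(1) for x in (-140,-40)])
g=cv2.cvtColor(p['img'],cv2.COLOR_RGB2GRAY).astype(int); print(g[130:215:1,380].tolist()); print(g[200,310:350].tolist())
print('eraser w1 centre',ray({**p,'world_to_cam':p['world_to_cam']},418,98,16).round())
T=cv2.inRange(cv2.cvtColor(p['img'],cv2.COLOR_RGB2HSV),(0,0,225),(179,22,255)); k=cv2.connectedComponentsWithStats(T[60:170,370:470]); print(k[2],k[3])
job.close_job()
```

```text
eraser [[575.0, 92.0, 17.0, 0.73]]
bowl [[643.0, -83.0, 90.0, 0.83], [727.0, 96.0, 14.0, 0.83]]
corner pred [array([330.6, 174. ]), array([445.5, 174.8])]
[210, 210, 207, 205, 205, 207, 209, 209, 208, 207, 206, 207, 206, 207, 209, 210, 211, 212, 212, 213, 212, 212, 211, 211, 212, 212, 212, 211, 209, 208, 209, 208, 207, 205, 202, 201, 200, 200, 200, 141, 104, 98, 98, 98, 106, 130, 136, 137, 136, 136, 135, 135, 135, 134, 134, 134, 134, 134, 134, 136, 135, 134, 134, 134, 133, 134, 133, 133, 132, 133, 132, 133, 133, 132, 131, 130, 131, 131, 131, 131, 131, 132, 129, 131, 130]
[154, 154, 152, 148, 145, 142, 142, 141, 142, 142, 142, 141, 141, 144, 143, 144, 145, 147, 136, 100, 96, 129, 137, 136, 136, 134, 134, 134, 132, 133, 133, 132, 132, 131, 132, 132, 133, 133, 133, 130]
eraser w1 centre [575.  97.  16.]
[[    0     0   100   110 10168]
 [   31    28    43    26   825]
 [   47    53     1     1     1]
 [   48    54     3     2     3]
 [   64    54     3     2     3]] [[49.36290323 55.72118411]
 [51.13818182 39.45090909]
 [47.         53.        ]
 [49.         54.66666667]
 [65.         54.33333333]]
the job is handed in; nothing more can be done
```

The job is done and handed in at about 18 s on the robot clock. No verdict was reported. I pushed the shutter open by its fin to the stop, pressed and held the tare key with one fingertip, let it come up, and pushed the shutter closed again.

- **Shutter open:** I felt 16 N at the open stop, and the whole mouth of the well was uncovered.
- **Tare key:** it bottomed out and was held for 2.5 s at about 13 N. A picture then showed it back up.
- **Shutter closed:** I felt 17 N at the closed stop. Afterwards the fin measured at local y of about 33 mm, the plate spanned about 22 to 69 mm, and no orange was visible.
- **Other things:** the scale edges were within about 1 px of their first fit. The bowl, eraser, spatula, bone folder, mouse and paperweight read within about 4 mm of where they started. The arm ended clear, with a force reading under 1 N.

Three checks failed or disagreed:
- **Fingertip position:** the fingertips sit about 29 mm behind the reported TCP, not 8 mm ahead as stated. My first push therefore passed over the fin without touching it. I corrected this from the side camera, and the key contact confirmed it.
- **Eraser reading:** the last top view put the eraser 15 mm off, but the wrist view placed it where it started.
- **Fin and brush:** the detector did not find either in the last top view, probably because the arm hid them. The fin was measured from the wrist view. The brush was not checked again, but no move went near it.

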